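# Pack sauce bottles in a carton under a neck board and close the flaps

### The job

Pack every bottle that stands on the aluminium tray into the open carton, each upright in a pocket of its base and set down gently, not dropped. Then lower the plywood neck board, its grip bar upwards, over the bottle necks until it lies flush on the carton's corner posts, and close the carton: first both short flaps down, then both long flaps down flat over them. Do not knock any bottle over, and leave the teapot, the tin and the spatula where they are.

Things in the scene. Friction and masses are not known exactly. Their poses are not given: they have to be found in the camera images.
- carton: open cardboard carton, fixed; outside 172 mm (x) by 196 mm (y), 157 mm high, walls 4 mm. Origin: centre of its underside; x away from the robot at yaw 0, z up. Its moulded-pulp base (top 31 mm above the origin) has 4 square pockets 71 mm wide, 22 mm deep, 80 mm apart in x, 92 mm in y. In each inside corner a 16 mm post, top 101 mm above the origin, carries the board. Seated caps reach 149 mm
- pocket0 (a point): centre of the floor of the carton's pocket at carton x -40 mm, y -46 mm, 9 mm above the carton's underside. Any bottle may stand in any pocket
- pocket1 (a point): centre of the floor of the carton's pocket at carton x -40 mm, y 46 mm, 9 mm above the carton's underside. Any bottle may stand in any pocket
- pocket2 (a point): centre of the floor of the carton's pocket at carton x 40 mm, y -46 mm, 9 mm above the carton's underside. Any bottle may stand in any pocket
- pocket3 (a point): centre of the floor of the carton's pocket at carton x 40 mm, y 46 mm, 9 mm above the carton's underside. Any bottle may stand in any pocket
- bottle0: capped amber glass bottle, loose, upright: 140 mm tall, body 66 mm in diameter up to 72 mm, shoulder tapering to a 27 mm neck at 92 mm, aluminium cap 32 mm in diameter from 118 to 140 mm; about 0.36 kg (varies). Origin: centre of its underside, z up its axis; same all round. May be absent (None).
- bottle1: capped amber glass bottle, loose, upright: 140 mm tall, body 66 mm in diameter up to 72 mm, shoulder tapering to a 27 mm neck at 92 mm, aluminium cap 32 mm in diameter from 118 to 140 mm; about 0.36 kg (varies). Origin: centre of its underside, z up its axis; same all round. May be absent (None).
- bottle2: capped amber glass bottle, loose, upright: 140 mm tall, body 66 mm in diameter up to 72 mm, shoulder tapering to a 27 mm neck at 92 mm, aluminium cap 32 mm in diameter from 118 to 140 mm; about 0.36 kg (varies). Origin: centre of its underside, z up its axis; same all round. May be absent (None).
- bottle3: capped amber glass bottle, loose, upright: 140 mm tall, body 66 mm in diameter up to 72 mm, shoulder tapering to a 27 mm neck at 92 mm, aluminium cap 32 mm in diameter from 118 to 140 mm; about 0.36 kg (varies). Origin: centre of its underside, z up its axis; same all round. May be absent (None).
- board: loose plywood neck board lying flat: 156 mm (x) by 180 mm (y) by 6 mm, 0.18 kg; 4 round holes of 41 mm at x +-40, y +-46 mm. On its middle a wooden grip bar, 14 mm thick (x), 70 mm long (y), 6 to 42 mm above the underside. Origin: centre of the underside, z up. It fits the carton with its y along the carton's y, either way round, 4 mm spare each side; flush, its origin is 101 mm above the carton's
- tray: fixed square aluminium tray, 250 mm, base 4 mm thick, rim 14 mm high, on which the bottles stand at the start, at least 90 mm between their centres. Origin: centre of its underside
- flap_left (a joint): the carton's short flap on its left (+y) side: 0 = folded down flat (closed), 1.57 = upright, up to 2.6 = leaning outwards. A rigid 4 mm panel reaching 81 mm from its crease, 161 mm wide; the crease is a little stiff (0.035 N m friction, no spring), so it stays where it is left. Leaning far out it can jam if its edge is pushed level: follow the edge's arc about the crease
- flap_right (a joint): the carton's short flap on its right (-y) side: 0 = folded down flat (closed), 1.57 = upright, up to 2.6 = leaning outwards. A rigid 4 mm panel reaching 81 mm from its crease, 161 mm wide; the crease is a little stiff (0.035 N m friction, no spring), so it stays where it is left. Leaning far out it can jam if its edge is pushed level: follow the edge's arc about the crease
- flap_near (a joint): the carton's long flap on its near (-x) side: 0 = folded down flat (closed), 1.57 = upright, up to 2.6 = leaning outwards. A rigid 4 mm panel reaching 81 mm from its crease, 196 mm wide; the crease is a little stiff (0.035 N m friction, no spring), so it stays where it is left. Leaning far out it can jam if its edge is pushed level: follow the edge's arc about the crease
- flap_far (a joint): the carton's long flap on its far (+x) side: 0 = folded down flat (closed), 1.57 = upright, up to 2.6 = leaning outwards. A rigid 4 mm panel reaching 81 mm from its crease, 196 mm wide; the crease is a little stiff (0.035 N m friction, no spring), so it stays where it is left. Leaning far out it can jam if its edge is pushed level: follow the edge's arc about the crease
- flap_left_hinge (a point): middle of the crease of flap_left, 155 mm above the carton's underside; the crease runs along the carton's x axis. Closed, the flap's upper face is 2 mm above this point
- flap_right_hinge (a point): middle of the crease of flap_right, 155 mm above the carton's underside; the crease runs along the carton's x axis. Closed, the flap's upper face is 2 mm above this point
- flap_near_hinge (a point): middle of the crease of flap_near, 159 mm above the carton's underside; the crease runs along the carton's y axis. Closed, the flap's upper face is 2 mm above this point
- flap_far_hinge (a point): middle of the crease of flap_far, 159 mm above the carton's underside; the crease runs along the carton's y axis. Closed, the flap's upper face is 2 mm above this point
- teapot: white enamel teapot, 134 mm high, 140 mm wide body, not to be disturbed. Origin: centre of its underside
- tin: round aluminium tin with a clip-on lid, 134 mm in diameter, 107 mm high, not to be disturbed. Origin: centre of its underside
- spatula: wooden spatula, 280 mm long, lying flat, not to be disturbed. Origin: on its underside, x along it
There are look-alikes about, which are no part of the job. What is shaped like the bottle1 but purple or yellow is not meant.

How it is judged (in metres and radians):
On the way, in this order (a step that is already met when the one before it is completed fails the run):
1. every bottle stands upright in a pocket of the carton ((horizontal distance between bottle0 and pocket0 below 0.006 m or horizontal distance between bottle0 and pocket1 below 0.006 m or horizontal distance between bottle0 and pocket2 below 0.006 m or horizontal distance between bottle0 and pocket3 below 0.006 m) and z of bottle0 in the frame of carton between 0.005 and 0.013 m and angle between each of bottle0, bottle1, bottle2, bottle3's own z axis and vertical below 0.06 rad and (horizontal distance between bottle1 and pocket0 below 0.006 m or horizontal distance between bottle1 and pocket1 below 0.006 m or horizontal distance between bottle1 and pocket2 below 0.006 m or horizontal distance between bottle1 and pocket3 below 0.006 m) and z of bottle1 in the frame of carton between 0.005 and 0.013 m and (horizontal distance between bottle2 and pocket0 below 0.006 m or horizontal distance between bottle2 and pocket1 below 0.006 m or horizontal distance between bottle2 and pocket2 below 0.006 m or horizontal distance between bottle2 and pocket3 below 0.006 m) and z of bottle2 in the frame of carton between 0.005 and 0.013 m and (horizontal distance between bottle3 and pocket0 below 0.006 m or horizontal distance between bottle3 and pocket1 below 0.006 m or horizontal distance between bottle3 and pocket2 below 0.006 m or horizontal distance between bottle3 and pocket3 below 0.006 m) and z of bottle3 in the frame of carton between 0.005 and 0.013 m), for 0.2 s.
2. the neck board lies flush on the corner posts, the necks through its holes (all of step 1 and z of board in the frame of carton between 0.098 and 0.104 m and angle between board's own z axis and vertical below 0.03 rad and horizontal distance between board and carton below 0.008 m), for 0.2 s.
3. both short flaps are down while the long flaps are still up (z of board in the frame of carton between 0.098 and 0.104 m and angle between board's own z axis and vertical below 0.03 rad and horizontal distance between board and carton below 0.008 m and value of joint each of flap_left, flap_right below 0.08 rad and value of joint each of flap_near, flap_far above 1.2 rad), for 0.1 s.
4. all four flaps are down (value of joint each of flap_left, flap_right, flap_near, flap_far below 0.08 rad), for 0.2 s.
At the end, for the whole second after the job is handed in: every bottle present stands in a pocket (within 6 mm of its centre and 4 mm of its floor, upright to 0.06 rad), the board lies on the corner posts (within 3 mm in height, level to 0.03 rad, within 8 mm of the middle), and all four flaps are within 0.08 rad of closed (all of step 2 and all of step 4); the robot touches nothing.
It fails at once if a bottle is knocked over (angle between any of bottle0, bottle1, bottle2, bottle3's own z axis and vertical above 0.8 rad).
It fails at once if a bottle is dropped into the carton (reaches a pocket floor faster than 0.5 m/s) ((horizontal distance between bottle0 and carton below 0.09 m and z of bottle0 in the frame of carton below 0.03 m and linear speed of bottle0 above 0.5 m/s) or (horizontal distance between bottle1 and carton below 0.09 m and z of bottle1 in the frame of carton below 0.03 m and linear speed of bottle1 above 0.5 m/s) or (horizontal distance between bottle2 and carton below 0.09 m and z of bottle2 in the frame of carton below 0.03 m and linear speed of bottle2 above 0.5 m/s) or (horizontal distance between bottle3 and carton below 0.09 m and z of bottle3 in the frame of carton below 0.03 m and linear speed of bottle3 above 0.5 m/s)).
It fails at once if a bystander (teapot, tin, spatula) is shifted by more than 30 mm (distance of any of teapot, tin, spatula from where it was at the start of the episode above 0.03 m).
Of bottle0, bottle1, bottle2, bottle3 only 2 to 4 are there at a start; the rules pass over those that are not, and their reading is None.
At some moment in a run one of board may be knocked a few centimetres aside while the robot is not near it.
It also fails if it takes over 210 s, if anything falls off the work surface, if the arm or the gripper's body presses on something with over 40 N, if the wrist force passes 120 N, or if a joint passes its speed limit or range.

### The arm

A 7-joint arm with a two-finger parallel gripper is mounted at the origin on the work surface. World frame = base frame: x ahead of the robot, y to its left, z up, the work surface at z = 0. Lengths are in mm, angles in rad, forces in N, time in s.
With the tool pointing down it reaches from about 350 to 775 mm from the base axis. Payload 3.1 kg.
Tool frame: the origin (TCP) lies midway between the tips of the shut fingers; the grasp point (between the pads) lies 19 mm behind it (pinch_z is the distance from the TCP to the grasp point, in mm); z points along the fingers, y is the line along which they close (so a half turn about z gives the same grasp; the last joint's range is limited). The gripper opens to 85 mm and grips with 20 to 120 N. Pads are 22 mm wide; open, the fingers measure 114 mm over their backs; the gripper's body (76 mm by 85 mm) begins 54 mm behind the grasp point. The pads swing forward as they close: fully open they stand 13 mm farther back than shut.
Start: joints at [-1.365, 0.311, 0.014, 1.512, -0.004, 1.319, -0.027], TCP at [134.871, 533.223, 231.304] pointing down, gripper open.
Joint ranges: [-2.7, 2.7], [-0.3, 1.91], [-1.27, 1.3], [0.12, 2.57], [-1.44, 4.58], [0.2, 2.03], [-3.05, 3.05]. Speed limits (rad/s): [2.79, 2.79, 3.14, 3.14, 3.14, 3.14, 3.14].

### API

Orientations are given as [roll, pitch, yaw] about the fixed x, y, z axes, in that order (R = Rz(yaw) Ry(pitch) Rx(roll)).
In Python, from station import * gives the robot as it stands.
- The arm moves only by the tool step_arm, never from a script. Its argument "plan" is a list of rows, each a list of 5 numbers: the shift along the tool's x, y, z as a fraction of full scale, then the turn about the tool's z as a fraction of full scale, then the closure, from -1 (fully open) to 1 (shut). In form: [[x, y, z, roll, fingers], ...]. A call has 1 to 10 rows; each row is the pose to reach, as a shift and turn from the pose commanded when the call began, along the tool's axes at that moment; what a row does not reach only later rows make up. Full scale, the value 1, is 0.3 m for a shift and pi/2 rad for a turn. A row lasts 1/8 s, in which the tool goes at most 62.5 mm and 10.7 degrees, less where a joint would pass 70% of its speed; a pose out of reach is approached as far as the arm can. A call with a number of a shift or a turn outside -1 to 1 is refused whole. A call with a gripper value outside its range is refused whole. The fingers move at their own pace and stop on an object; the grip force is fixed at half the most. Time passes only in rows, so rows that repeat a pose let the fingers close. It gives the time, the measured TCP pose, the force, the opening and the grip force at its end, in the units of the state.
- state(): the state, without advancing time (a new reading comes with each control period).
- read_camera(name): name is "side" or "top"; returns a dict with "img" (480x640x3 uint8, red, green, blue), "z_map" (480x640 float32, mm along the optical axis (not along the pixel's ray), 0 where there is no reading), "vertical_fov" (degrees; the focal length in pixels is half the picture's height over the tangent of half this angle, whatever the lens; pixels are square), "cx", "cy" (the principal point, pixels), "R" (3x3) and "t" (3): a world point X has camera coordinates R X + t. Camera axes: x right, y down, z forward; pixel columns grow to the right and rows downward; lengths in mm; the calibration is good to about 2 mm. A picture is of the moment at which its call begins.
- close_job(): hands the job in; it is judged then, once.
The state is a dict: "t": time; "joints": joint angles; "dq": joint speeds; "joint_efforts": joint torques, N m; "position": TCP position; "tcp_rot": TCP orientation; "force": force on the tool from outside, world axes, zero at the start; "ft_torque": the same for the moment, N m; "grip_width": opening from 0.0 (shut) to 1.0 (fully open); "grasp_force": force on a finger pad.
Only numpy, scipy, OpenCV 4.12 (cv2) and the standard library are available. Lean on these libraries where they do the work, as an engineer would, in place of code of your own. Each camera call takes 0.05 s, during which the arm holds its last target. There are 200 camera calls.

## Working session

There is one attempt and no reset: what is moved stays moved. The work goes in short steps, Python scripts to look and compute and a tool call to move; the robot and the scene stay as the last step left them, time stands still between calls to the robot, and variables do not carry over. Pictures are saved under pics/ and viewed, at most 14 in all, crops included, and the job is handed in when it is done.

Besides the shell and the picture viewer there is one more tool, called in YAML: its name, and indented under it one key for each argument. step_arm: Moves the arm, as the interface text tells. Its arguments: {"type":"object","properties":{"plan":{"type":"array","items":{"type":"array","items":{"type":"number","minimum":-1,"maximum":1}}}},"required":["plan"]}

```bash
mkdir -p pics
cat > h.py <<'E'
from station import *
import numpy as np, cv2
def cam(n):
    c=read_camera(n); c['f']=240/np.tan(np.radians(c['vertical_fov'])/2); c['R']=np.array(c['R']); c['t']=np.array(c['t']); return c
def cloud(c):
    v,u=np.mgrid[:480,:640]; z=c['z_map'].astype(float)
    P=np.stack([(u-c['cx'])/c['f']*z,(v-c['cy'])/c['f']*z,z],-1)
    W=(P-c['t'])@c['R']; W[z==0]=np.nan; return W
def ray(c,u,v,h):
    d=c['R'].T@np.array([(u-c['cx'])/c['f'],(v-c['cy'])/c['f'],1.]); o=-c['R'].T@c['t']
    return o+d*(h-o[2])/d[2]
def save(c,n): cv2.imwrite('pics/'+n+'.png',c['img'][:,:,::-1])
E
python3 - <<'E'
from h import *
print(state())
for n in ('top','side'):
    c=cam(n); save(c,n+'0'); np.savez('/tmp/'+n,W=cloud(c),img=c['img']); print(n,c['f'],-c['R'].T@c['t'],c['R'],c['cx'],c['cy'])
E
```

```text
{'t': 0.0, 'joints': array([-1.36469086,  0.31169971,  0.01396993,  1.51306653, -0.00440932,
        1.31923679, -0.0272057 ]), 'dq': array([-0.00031001, -0.00142356, -0.00042237,  0.00156864,  0.0004264 ,
        0.00152618,  0.00108635]), 'joint_efforts': array([ 3.41718023e-04, -3.79922104e+01,  1.46170277e-01, -2.30586559e+01,
        1.22131096e-02,  1.37148000e-02, -8.94983117e-06]), 'position': array([134.69352908, 532.48053623, 230.23147717]), 'tcp_rot': array([-3.13921447e+00,  8.09341047e-05,  2.89387700e+00]), 'force': array([ 0.0409869 ,  0.74874434, -0.06491554]), 'ft_torque': array([ 0.03619288, -0.04482249, -0.02132952]), 'grasp_force': 0.0, 'grip_width': 1.000787159964747}
top 460.09659262767536 [ 427.09122865   38.76687507 1091.26304016] [[-0.01527093 -0.99959047  0.02420104]
 [-0.99880187  0.0141245  -0.04685418]
 [ 0.04649316 -0.02488755 -0.99860853]] 320.80974027556607 238.84288163465365
side 623.3866646406348 [ 645.96228073 1089.86743978 1361.25573645] [[-9.88355662e-01  1.52161356e-01 -8.15560742e-05]
 [ 1.14362248e-01  7.42479882e-01 -6.60034015e-01]
 [-1.00371117e-01 -6.52357683e-01 -7.51235711e-01]] 313.0845989155973 242.75287628696768
```

View pics/top0.png

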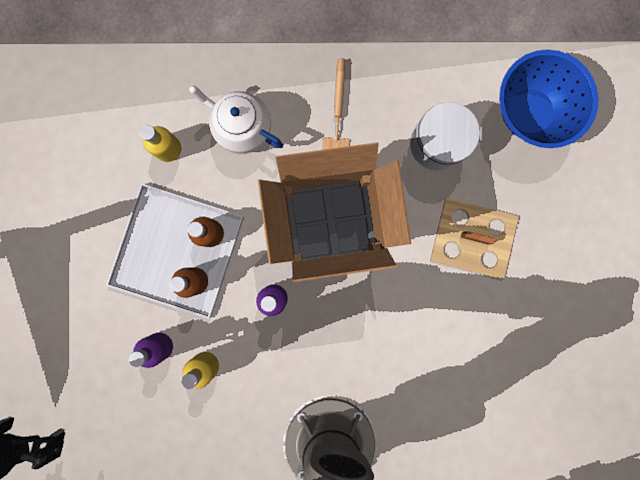

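View pics/side0.png

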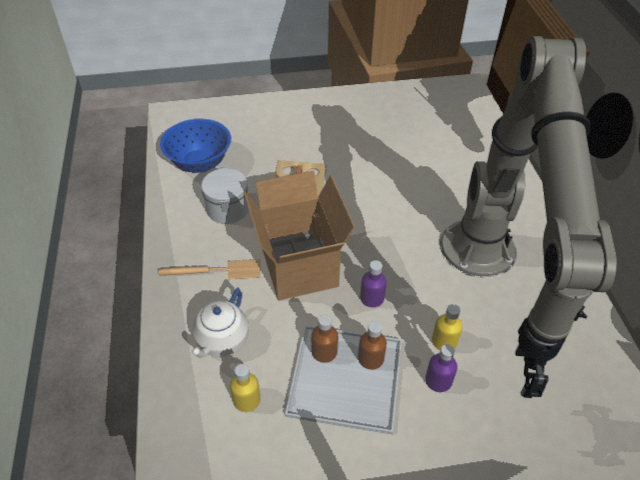

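The top view shows two amber bottles on the tray, with caps at about (197,230) and (180,284). The carton is at (335,218) with its flaps leaning outwards, and the board is bar-up at (475,240). A purple look-alike stands at (271,300), close to the carton's near-left corner. The side view agrees.

```bash
cat > m.py <<'E'
from h import *
def caps(c,W):
    hsv=cv2.cvtColor(c['img'],cv2.COLOR_RGB2HSV); out=[]
    z=W[...,2]; m=((z>60)&(z<175)).astype(np.uint8)
    n,l,s,ce=cv2.connectedComponentsWithStats(m)
    for i in range(1,n):
        if 150<s[i,4]<3000:
            k=l==i; t=k&(z>134)&(z<150); P=W[t]
            k2=k&(z<118)
            hue=np.median(hsv[...,0][k2]) if k2.any() else -1
            if t.sum()>10:
                (x,y),r=cv2.minEnclosingCircle(P[:,:2].astype(np.float32)); out.append((ce[i].round(),s[i,4],t.sum(),hue,np.nanmedian(P[:,2]).round(1),np.median(P[:,:2],0).round(1),round(x,1),round(y,1),round(r,1)))
    return out
E
python3 - <<'E'
from m import *
for n in ('top','side'):
    d=np.load('/tmp/'+n+'.npz'); W=d['W']; c={'img':d['img']}
    print(n)
    for o in caps(c,W): print(o)
    z=W[...,2]
    x,y=W[...,0],W[...,1]
    if n=='top':
        print('table',np.nanmedian(z[330:400,450:600]), 'base',np.nanmedian(z[200:240,300:360]))
        # grid of carton cross-section
        for v in range(140,300,8): print(v,[ (int(x[v,u]),int(y[v,u]),int(z[v,u])) if z[v,u]==z[v,u] else 0 for u in range(256,416,16)])
        k=(z>3)&(z<12)&(y<-200)&(y>-420)&(x>300)&(x<560)
        kk=(z>34)&(z<50)&(y<-200)&(y>-420)&(x>300)&(x<560)
        for q in(k,kk): print('board',q.sum(),cv2.minAreaRect(W[q][:,:2].astype(np.float32)),np.median(W[q],0))
E
```

```text
top
(array([156., 139.]), np.int32(817), np.int64(190), np.float64(23.0), np.float64(140.0), array([698.6, 372.6]), 699.2, 373.0, 16.5)
(array([203., 231.]), np.int32(740), np.int64(200), np.float64(11.0), np.float64(144.1), array([495.1, 272.5]), 495.8, 273.5, 15.9)
(array([186., 282.]), np.int32(770), np.int64(206), np.float64(11.0), np.float64(144.1), array([385.1, 309.4]), 384.6, 310.4, 16.0)
(array([271., 300.]), np.int32(708), np.int64(187), np.float64(138.0), np.float64(139.8), array([341.2, 125.5]), 340.8, 126.1, 15.9)
(array([147., 352.]), np.int32(854), np.int64(206), np.float64(138.0), np.float64(139.6), array([234.7, 392.7]), 234.1, 393.1, 15.9)
(array([197., 373.]), np.int32(813), np.int64(201), np.float64(23.0), np.float64(139.8), array([188.4, 286.4]), 188.2, 287.0, 16.1)
(array([329., 441.]), np.int32(1201), np.int64(118), np.float64(15.0), np.float64(141.2), array([59.4, -1.3]), 28.0, 8.0, 53.2)
table 0.1816322347629563 base 10.268934449096575
140 [(697, 154, 71), (692, 117, 88), (715, 86, 1), (715, 48, 0), (715, 9, 0), (713, -28, 3), (714, -66, 1), (714, -105, 0), (
[... 4617 characters left out ...]
ray([741.3, 197.3]), 742.8, 197.1, 6.9)
(array([450., 323.]), np.int32(694), np.int64(137), np.float64(25.0), np.float64(140.7), array([184.7, 290.5]), 184.1, 289.0, 19.1)
(array([325., 334.]), np.int32(710), np.int64(143), np.float64(12.0), np.float64(144.4), array([492.9, 277.9]), 492.6, 276.8, 16.9)
(array([373., 341.]), np.int32(728), np.int64(152), np.float64(12.0), np.float64(145.0), array([381.9, 316. ]), 381.9, 310.6, 18.5)
(array([444., 363.]), np.int32(760), np.int64(149), np.float64(137.0), np.float64(141.5), array([231.6, 398. ]), 231.2, 395.7, 16.5)
(array([244., 383.]), np.int32(767), np.int64(156), np.float64(25.0), np.float64(140.9), array([696.1, 377.3]), 695.7, 375.8, 16.2)
```

```bash
cat > c.py <<'E'
from h import *
def flaps(W,V=None,c0=np.array([509.,-12.])):
    z=W[...,2]; out={}
    for nm,ax,s,hz in(('left',1,1,155),('right',1,-1,155),('near',0,-1,159),('far',0,1,159)):
        o=1-ax
        m=(z>172)&(z<245)&(s*(W[...,ax]-c0[ax])>70)&(s*(W[...,ax]-c0[ax])<190)&(np.abs(W[...,o]-c0[o])<70)
        P=W[m]
        for _ in range(4):
            q=P.mean(0); n=np.linalg.svd(P-q,full_matrices=False)[2][2]; r=np.abs((P-q)@n); P=P[r<max(3,2.5*np.median(r))]
        n*=np.sign(n[ax])*s
        # crease: line at z=hz : n.(p-q)=0
        h=n[:2]/np.linalg.norm(n[:2]); d=(n[:2]@q[:2]-n[2]*(hz-q[2]))/np.linalg.norm(n[:2])
        out[nm]=(h,d,np.pi/2+np.arctan2(-n[2],np.hypot(*n[:2])),len(P),r.mean())
    return out
def carton(F):
    A=np.array([F[k][0] for k in('left','right','near','far')]); 
    a=[np.arctan2(-F['left'][0][0],F['left'][0][1]),np.arctan2(F['right'][0][0],-F['right'][0][1]),np.arctan2(-F['near'][0][1],-F['near'][0][0]),np.arctan2(F['far'][0][1],F['far'][0][0])]
    yaw=np.median(a); ex=np.array([np.cos(yaw),np.sin(yaw)]); ey=np.array([-ex[1],ex[0]])
    return yaw,a,ex,ey
if __name__=='__main__':
    for n in('top','side'):
        W=np.load('/tmp/'+n+'.npz')['W']; F=flaps(W); print(n)
        for k,v in F.items(): print(k,v)
        yaw,a,ex,ey=carton(F); print('yaws',a)
        cx=(F['far'][1]-F['near'][1])/2; cy=(F['left'][1]-F['right'][1])/2
        print('size',F['far'][1]+F['near'][1],F['left'][1]+F['right'][1],'centre',cx*ex+cy*ey)
        z=W[...,2]; d=(W[...,:2]-(cx*ex+cy*ey)); lx=d@ex; ly=d@ey
        if n=='top':
          img=np.load('/tmp/top.npz')['img']
          for hh in ((24,38),):
            k=(z>hh[0])&(z<hh[1])&(abs(lx)<100)&(abs(ly)<100)
            print('base',np.percentile(lx[k],[1,99]),np.percentile(ly[k],[1,99]))
          k=(z>4)&(z<16)&(abs(lx)<95)&(abs(ly)<95)
          for sx in(-1,1):
            for sy in(-1,1):
              q=k&(sx*lx>5)&(sy*ly>5); print('pocket',sx,sy,q.sum(),np.percentile(lx[q],[2,98]).round(1),np.percentile(ly[q],[2,98]).round(1))
          bd=(z>3)&(z<10)&(np.hypot(W[...,0]-475,W[...,1]+353)<125); r=cv2.minAreaRect(W[bd][:,:2].astype(np.float32)); print('board',r)
E
python3 c.py
```

```text
top
left (array([-0.1255712 ,  0.99208461]), np.float64(17.448611990077108), np.float64(2.1004195058489064), 1405, np.float64(0.7644570196695911))
right (array([ 0.12181377, -0.99255297]), np.float64(166.64131236165642), np.float64(2.0327640295519775), 1257, np.float64(0.7799131723230278))
near (array([-0.99215552, -0.12500967]), np.float64(-433.23387058792173), np.float64(2.0109629043323842), 1233, np.float64(0.6649427244761665))
far (array([0.99198939, 0.12632122]), np.float64(595.939515623374), np.float64(1.9930026496671596), 1587, np.float64(0.7573534436544734))
yaws [np.float64(0.1259035627122646), np.float64(0.1221170575024363), np.float64(0.12533758137838927), np.float64(0.1266596061007076)]
size 162.70564503545222 184.08992435173352 centre [519.87801428  -9.53574597]
base [-80.89936778  82.19512582] [-94.87212836  92.30705856]
pocket -1 -1 874 [-73.7  -6.5] [-81.8 -14.2]
pocket -1 1 888 [-73.6  -6.5] [10.7 78.9]
pocket 1 -1 871 [ 7.8 75.2] [-81.9 -14.1]
pocket 1 1 887 [ 7.8 75.2] [10.6 78.9]
board ((477.404296875, -354.8614501953125), (244.71835327148438, 241.08349609375), 18.92224884033203)
side
left (array([-0.12480403,  0.99218141]), np.float64(24.316705652193274), np.float64(2.063742017719575), 327, np.float64(0.7560223630921313))
right (array([ 0.12318196, -0.9923841 ]), np.float64(166.40424170357068), np.float64(2.017459137779706), 929, np.float64(2.287024868870629))
near (array([-0.99168094, -0.1287203 ]), np.float64(-429.5515823530279), np.float64(2.001216250410932), 701, np.float64(1.2028895580479035))
far (array([0.99231218, 0.12375996]), np.float64(591.4171040576607), np.float64(2.001311073404252), 353, np.float64(0.7615606988579077))
yaws [np.float64(0.12513031110415773), np.float64(0.12349562761650505), np.float64(0.12907843682297152), np.float64(0.12407808755130133)]
size 161.86552170463278 190.72094735576394 centre [515.35598771  -7.04894031]
```

```bash
cat > g.py <<'E'
from h import *
from scipy.spatial.transform import Rotation as Ro
C=np.array([517.6,-8.6]); YAW=.125
def loc(lx,ly,C=None):
    C=globals()['C'] if C is None else C
    e=np.array([np.cos(YAW),np.sin(YAW)]); return C+lx*e+ly*np.array([-e[1],e[0]])
def go(x,y,z,yaw=np.pi+.125):
    s=state(); R=Ro.from_euler('xyz',s['tcp_rot']).as_matrix()
    d=R.T@(np.array([x,y,z])-s['position']); dy=(yaw-s['tcp_rot'][2]+np.pi/2)%np.pi-np.pi/2
    print('sh',(d/300).round(4),'turn',round(-dy/(np.pi/2),4))
def st():
    s=state(); print(round(s['t'],2),s['position'].round(1),s['tcp_rot'].round(3),s['force'].round(1),s['grip_width'],s['grasp_force'],'j',s['joints'].round(2))
E
python3 -c "
from g import *
go(494.2,275.2,230);go(383.3,310.5,230); print(loc(40,46),loc(40,-46),loc(-40,46))"
```

```text
sh [-1.372  -0.538   0.0023] turn -0.2373
sh [-0.9848 -0.5145  0.0022] turn -0.2373
[551.55286895  42.02808203] [563.02294442 -49.25410336] [472.17705558  32.05410336]
```

step_arm:
  plan:
    - [-0.16,-0.09,0,-0.05,-1]
    - [-0.33,-0.17,0,-0.1,-1]
    - [-0.49,-0.26,0,-0.15,-1]
    - [-0.66,-0.34,0,-0.2,-1]
    - [-0.82,-0.43,0,-0.237,-1]
    - [-0.985,-0.5145,0,-0.237,-1]
    - [-0.985,-0.5145,0,-0.237,-1]
    - [-0.985,-0.5145,0,-0.237,-1]
    - [-0.985,-0.5145,0,-0.237,-1]

```text
t: 1.23
position: [382.0, 312.6, 231.0]
tcp_rot: [3.141, -0.001, -3.014]
force: [0.6, 0.5, -0.9]
grip_width: 0.998
grasp_force: 0.0
```

```bash
python3 -c "
from g import *
st();go(383.3,310.5,114)"
```

```text
1.23 [382.  312.6 231. ] [ 3.141e+00 -1.000e-03 -3.014e+00] [ 0.6  0.5 -0.9] 0.9981087754306406 0.0 j [-0.87  0.2   0.18  1.67 -0.04  1.29  1.01]
sh [-0.004  -0.0075  0.39  ] turn 0.0019
```

step_arm:
  plan:
    - [-0.004,-0.0075,0.18,0,-1]
    - [-0.004,-0.0075,0.32,0,-1]
    - [-0.004,-0.0075,0.39,0,-1]
    - [-0.004,-0.0075,0.39,0,-1]
    - [-0.004,-0.0075,0.39,0,0.1]
    - [-0.004,-0.0075,0.39,0,0.3]
    - [-0.004,-0.0075,0.39,0,1]
    - [-0.004,-0.0075,0.39,0,1]
    - [-0.004,-0.0075,0.39,0,1]
    - [-0.004,-0.0075,0.39,0,1]

```text
t: 2.48
position: [385.7, 310.2, 115.6]
tcp_rot: [3.139, 0.002, -3.017]
force: [-0.5, 0.9, 5.7]
grip_width: 0.355
grasp_force: 59.1
```

```bash
python3 -c "
from m import *
from g import *
st();go(383.3,310.5,365)
for n in('top','side'):
  c=cam(n);W=cloud(c); save(c,n+'1')
  for o in caps(c,W): 
    if o[3]<20: print(o)
"
```

```text
2.48 [385.7 310.2 115.6] [ 3.139e+00  2.000e-03 -3.017e+00] [-0.5  0.9  5.7] 0.35458887659118266 59.14814910851419 j [-0.85  0.3   0.17  1.84 -0.06  1.01  1.04]
sh [ 0.006   0.0037 -0.8314] turn -0.0001
(array([203., 231.]), np.int32(742), np.int64(197), np.float64(11.0), np.float64(144.0), array([495.2, 272.8]), 496.3, 273.5, 16.0)
(array([330., 442.]), np.int32(1298), np.int64(144), np.float64(15.0), np.float64(141.4), array([54.1, 11. ]), 19.4, 1.2, 57.4)
(array([413.,  16.]), np.int32(2805), np.int64(397), np.float64(15.0), np.float64(141.6), array([  -90.4, -1089. ]), -107.7, -1143.5, 198.0)
(array([372., 342.]), np.int32(662), np.int64(56), np.float64(12.0), np.float64(142.8), array([393.4, 312.9]), 389.5, 314.5, 26.8)
(array([325., 334.]), np.int32(706), np.int64(144), np.float64(12.0), np.float64(144.1), array([492.8, 279.2]), 492.7, 275.8, 17.5)
```

step_arm:
  plan:
    - [0,0,-0.1,0,1]
    - [0,0,-0.25,0,1]
    - [0,0,-0.4,0,1]
    - [0,0,-0.55,0,1]
    - [0,0,-0.7,0,1]
    - [0,0,-0.83,0,1]
    - [0,0,-0.83,0,1]
    - [0,0,-0.83,0,1]

```text
t: 3.58
position: [384.2, 308.2, 360.9]
tcp_rot: [-3.139, -0.004, -3.017]
force: [0.2, -0.4, -3.7]
grip_width: 0.354
grasp_force: 60.4
```

```bash
python3 -c "
from g import *
st();st();go(*loc(40,46),366)
for n in('top','side'):
  c=cam(n);W=cloud(c); hsv=cv2.cvtColor(c['img'],cv2.COLOR_RGB2HSV)
  z=W[...,2]; x=W[...,0]; y=W[...,1]
  k=(hsv[...,0]<16)&(hsv[...,1]>140)&(z>258)&(z<322)&(np.hypot(x-385,y-310)<60)
  P=W[k]; print(n,k.sum())
  if k.sum()>20:
    print(np.percentile(P,[1,50,99],axis=0).round(1))
    A=np.c_[2*P[:,:2],np.ones(len(P))]; sol=np.linalg.lstsq(A,(P[:,:2]**2).sum(1),rcond=None)[0]; print('circ',sol[:2],np.sqrt(sol[2]+sol[0]**2+sol[1]**2))
"
```

```text
3.58 [384.2 308.2 360.9] [-3.139 -0.004 -3.017] [ 0.2 -0.4 -3.7] 0.3544685194133304 60.41865007951856 j [-0.87  0.16  0.19  1.39 -0.03  1.6   1.01]
3.58 [384.2 308.2 360.9] [-3.139 -0.004 -3.017] [ 0.2 -0.4 -3.7] 0.3544685194133304 60.41865007951856 j [-0.87  0.16  0.19  1.39 -0.03  1.6   1.01]
sh [-0.4435 -0.9495 -0.016 ] turn -0.0005
top 366
[[354.2 274.3 259.1]
 [386.1 278.6 293.2]
 [413.2 295.8 321.6]]
circ [382.52601421 307.5084134 ] 32.581749018901654
side 34
[[356.9 331.1 262.3]
 [368.9 339.1 303.1]
 [376.4 343.4 320.7]]
circ [368.82075216 333.47869358] 8.125507984980247
```

step_arm:
  plan:
    - [-0.09,-0.19,-0.01,0,1]
    - [-0.18,-0.38,-0.01,0,1]
    - [-0.27,-0.57,-0.01,0,1]
    - [-0.36,-0.76,-0.01,0,1]
    - [-0.43,-0.92,-0.01,0,1]
    - [-0.455,-0.953,-0.01,0,1]
    - [-0.455,-0.953,-0.01,0,1]
    - [-0.455,-0.953,-0.01,0,1]
    - [-0.455,-0.953,-0.01,0,1]

```text
t: 4.8
position: [555.3, 44.5, 366.2]
tcp_rot: [3.14, -0.0, -3.013]
force: [0.8, 0.6, -3.7]
grip_width: 0.35
grasp_force: 60.6
```

```bash
cat > b.py <<'E'
from g import *
def bot(cx,cy,zb):
  c=cam('top');W=cloud(c); hsv=cv2.cvtColor(c['img'],cv2.COLOR_RGB2HSV)
  z=W[...,2]; x=W[...,0]; y=W[...,1]
  k=(hsv[...,0]<16)&(hsv[...,1]>140)&(z>zb+5)&(z<zb+70)&(np.hypot(x-cx,y-cy)<45)
  P=W[k]; A=np.c_[2*P[:,:2],np.ones(len(P))]; sol=np.linalg.lstsq(A,(P[:,:2]**2).sum(1),rcond=None)[0]; print('bottle',k.sum(),sol[:2].round(1),np.sqrt(sol[2]+sol[0]**2+sol[1]**2))
  return c
E
python3 -c "
from b import *
st();go(554.6,40.5,250); c=bot(554,40,252); save(c,'t2')"
```

```text
4.8 [555.3  44.5 366.2] [ 3.14  -0.    -3.013] [ 0.8  0.6 -3.7] 0.3497261287294875 60.64634380862117 j [-0.41  0.31  0.43  1.21 -0.13  1.64  1.69]
sh [ 0.0039 -0.0134  0.3874] turn 0.0021
bottle 0 [0. 0.] 0.0
```

View pics/t2.png

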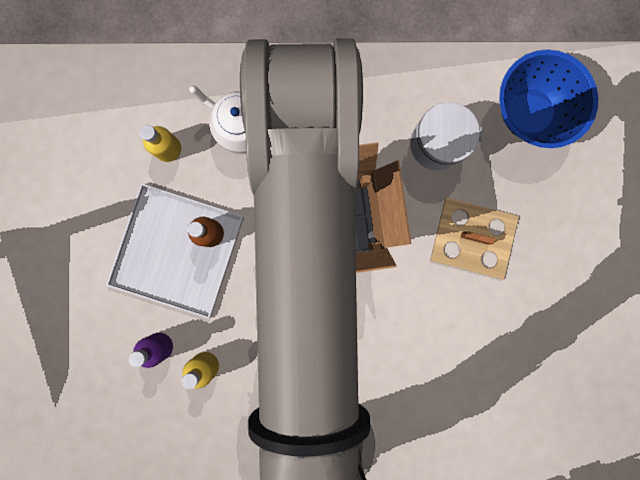

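The arm hides the carton from the top camera; the other bottle (204,232) and the board are untouched.

step_arm:
  plan:
    - [0.004,-0.0134,0,0,1]
    - [0.004,-0.0134,0.15,0,1]
    - [0.004,-0.0134,0.3,0,1]
    - [0.004,-0.0134,0.387,0,1]
    - [0.004,-0.0134,0.387,0,1]
    - [0.004,-0.0134,0.387,0,1]
    - [0.004,-0.0134,0.387,0,1]

```text
t: 5.72
position: [556.5, 38.1, 252.2]
tcp_rot: [-3.141, 0.004, -3.017]
force: [0.3, -0.8, -3.0]
grip_width: 0.356
grasp_force: 60.7
```

```bash
python3 -c "
from b import *
st();go(554.6,40.5,140); c=cam('side'); W=cloud(c); save(c,'s2'); st()
"
```

```text
5.72 [556.5  38.1 252.2] [-3.141  0.004 -3.017] [ 0.3 -0.8 -3. ] 0.35607123882665803 60.71005390025675 j [-0.41  0.33  0.42  1.47 -0.13  1.37  1.71]
sh [0.0067 0.0089 0.3741] turn -0.0003
5.78 [556.3  38.1 252. ] [-3.142  0.004 -3.017] [-0.1 -0.2 -3.4] 0.3498206867883856 60.71098971180618 j [-0.41  0.33  0.42  1.47 -0.13  1.37  1.71]
```

View pics/s2.png

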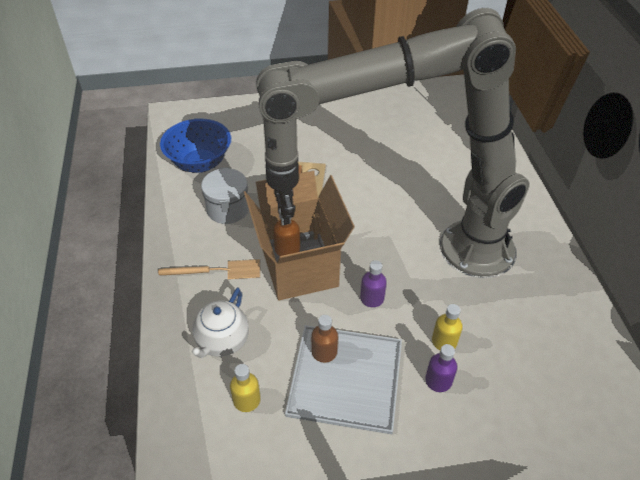

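The side view shows the bottle (288,237) inside the carton mouth, upright, clear of the walls.

step_arm:
  plan:
    - [0.0067,0.008,0.1,0,1]
    - [0.0067,0.008,0.2,0,1]
    - [0.0067,0.008,0.3,0,1]
    - [0.0067,0.008,0.3,0,1]
    - [0.0067,0.008,0.3,0,1]
    - [0.0067,0.008,0.3,0,1]

```text
t: 6.52
position: [554.5, 40.3, 162.3]
tcp_rot: [-3.142, 0.004, -3.017]
force: [-0.5, -0.3, -4.0]
grip_width: 0.351
grasp_force: 60.7
```

```bash
python3 -c "
from b import *
st();go(554.6,40.5,119); cam('side');st()
"
```

```text
6.53 [554.5  40.3 162.3] [-3.142  0.004 -3.017] [-0.5 -0.3 -4. ] 0.3513577450430718 60.718459761701524 j [-0.4   0.38  0.4   1.62 -0.16  1.17  1.73]
sh [0.0002 0.0006 0.1442] turn -0.0003
6.58 [554.2  40.3 162. ] [ 3.142e+00  3.000e-03 -3.017e+00] [ 0.2  0.3 -3. ] 0.354938375772079 60.717932623811066 j [-0.4   0.38  0.4   1.62 -0.16  1.17  1.73]
```

step_arm:
  plan:
    - [0,0,0.03,0,1]
    - [0,0,0.06,0,1]
    - [0,0,0.09,0,1]
    - [0,0,0.1,0,1]
    - [0,0,0.1,0,1]
    - [0,0,0.1,0,1]

```text
t: 7.32
position: [553.1, 40.3, 130.4]
tcp_rot: [-3.142, 0.0, -3.017]
force: [0.9, 0.1, -4.1]
grip_width: 0.351
grasp_force: 60.7
```

```bash
python3 -c "
from b import *
st();go(554.6,40.5,120)
"
```

```text
7.33 [553.1  40.3 130.4] [-3.142  0.    -3.017] [ 0.9  0.1 -4.1] 0.3506598809639113 60.71808647364378 j [-0.4   0.41  0.39  1.66 -0.17  1.1   1.74]
sh [-0.0051  0.0001  0.0347] turn -0.0003
```

step_arm:
  plan:
    - [0,0,0.01,0,1]
    - [0,0,0.02,0,1]
    - [0,0,0.028,0,1]
    - [0,0,0.032,0,1]
    - [0,0,0.032,0,1]
    - [0,0,0.032,0,1]

```text
t: 8.07
position: [553.0, 40.4, 120.7]
tcp_rot: [3.141, 0.0, -3.017]
force: [0.8, 0.5, -2.3]
grip_width: 0.354
grasp_force: 60.8
```

```bash
python3 -c "
from b import *
st()
"
```

```text
8.07 [553.   40.4 120.7] [ 3.141  0.    -3.017] [ 0.8  0.5 -2.3] 0.3538290813588883 60.802995543926954 j [-0.39  0.42  0.39  1.67 -0.18  1.08  1.75]
```

step_arm:
  plan:
    - [0,0,0.004,0,1]
    - [0,0,0.005,0,1]
    - [0,0,0.005,0,1]
    - [0,0,0.005,0,0.2]
    - [0,0,0.005,0,0]
    - [0,0,0.005,0,-0.15]
    - [0,0,0.005,0,-0.15]
    - [0,0,0.005,0,-0.15]

```text
t: 9.07
position: [553.0, 40.2, 119.0]
tcp_rot: [-3.141, -0.0, -3.017]
force: [0.6, -0.5, 0.1]
grip_width: 0.573
grasp_force: 0.0
```

step_arm:
  plan:
    - [0,0,-0.05,0,-0.15]
    - [0,0,-0.1,0,-0.15]
    - [0,0,-0.2,0,-0.15]
    - [0,0,-0.35,0,-0.15]
    - [0,0,-0.5,0,-0.5]
    - [0,0,-0.5,0,-1]
    - [0,0,-0.5,0,-1]

```text
t: 9.95
position: [552.9, 40.3, 269.7]
tcp_rot: [3.141, 0.001, -3.017]
force: [0.6, -0.5, -0.3]
grip_width: 1.001
grasp_force: 0.0
```

```bash
python3 -c "
from b import *
st(); go(496,274,270)
c=cam('side'); W=cloud(c); z=W[...,2]; k=(z>135)&(z<156)&(np.hypot(W[...,0]-551,W[...,1]-43)<40); print(k.sum(),np.median(W[k],0))
"
```

```text
9.95 [552.9  40.3 269.7] [ 3.141e+00  1.000e-03 -3.017e+00] [ 0.6 -0.5 -0.3] 1.000538084616077 0.0 j [-0.41  0.31  0.42  1.44 -0.13  1.41  1.7 ]
sh [ 9.150e-02  7.966e-01 -7.000e-04] turn -0.0003
121 [548.4109011  46.0761258 149.3491575]
```

step_arm:
  plan:
    - [0.02,0.18,0,0,-1]
    - [0.04,0.36,0,0,-1]
    - [0.06,0.54,0,0,-1]
    - [0.08,0.7,0,0,-1]
    - [0.0915,0.795,0,0,-1]
    - [0.0915,0.795,0,0,-1]
    - [0.0915,0.795,0.1,0,-1]
    - [0.0915,0.795,0.14,0,-1]
    - [0.0915,0.795,0.14,0,-1]
    - [0.0915,0.795,0.14,0,-1]

```text
t: 11.25
position: [496.8, 273.2, 227.9]
tcp_rot: [3.141, 0.001, -3.018]
force: [0.7, 0.3, 0.5]
grip_width: 0.997
grasp_force: 0.0
```

```bash
python3 -c "
from b import *
st(); go(496,273.5,115)
"
```

```text
11.25 [496.8 273.2 227.9] [ 3.141e+00  1.000e-03 -3.018e+00] [0.7 0.3 0.5] 0.9974883491532528 0.0 j [-0.75  0.35  0.3   1.48 -0.1   1.32  1.25]
sh [0.0031 0.0013 0.3765] turn -0.0009
```

step_arm:
  plan:
    - [0.003,0.001,0.18,0,-1]
    - [0.003,0.001,0.32,0,-1]
    - [0.003,0.001,0.376,0,-1]
    - [0.003,0.001,0.376,0,-1]
    - [0.003,0.001,0.376,0,0.1]
    - [0.003,0.001,0.376,0,0.3]
    - [0.003,0.001,0.376,0,1]
    - [0.003,0.001,0.376,0,1]
    - [0.003,0.001,0.376,0,1]
    - [0.003,0.001,0.376,0,1]

```text
t: 12.5
position: [496.0, 274.6, 115.6]
tcp_rot: [3.14, 0.002, -3.017]
force: [0.8, 0.3, 5.8]
grip_width: 0.355
grasp_force: 59.6
```

step_arm:
  plan:
    - [0,0,-0.1,0,1]
    - [0,0,-0.25,0,1]
    - [0,0,-0.4,0,1]
    - [0,0,-0.55,0,1]
    - [0,0,-0.7,0,1]
    - [0,0,-0.83,0,1]
    - [0,0,-0.83,0,1]
    - [0,0,-0.83,0,1]
    - [0,0,-0.83,0,1]

```text
t: 13.62
position: [494.1, 273.3, 360.5]
tcp_rot: [-3.139, -0.005, -3.017]
force: [0.1, 0.2, -3.1]
grip_width: 0.35
grasp_force: 60.4
```

```bash
python3 -c "
from b import *
st(); C=np.array([519.7,-10.6]); p=loc(-40,46,C);print(p); go(*p,365)
bot(496,273,254)
"
```

```text
13.62 [494.1 273.3 360.5] [-3.139 -0.005 -3.017] [ 0.1  0.2 -3.1] 0.3501744250756037 60.41365364821104 j [-0.75  0.32  0.31  1.2  -0.1   1.64  1.24]
[474.27705558  30.05410336]
sh [ 0.1663 -0.7965 -0.0125] turn -0.0003
bottle 340 [493.6 272. ] 32.3988258299513
```

step_arm:
  plan:
    - [0.03,-0.16,-0.01,0,1]
    - [0.07,-0.33,-0.01,0,1]
    - [0.11,-0.5,-0.01,0,1]
    - [0.14,-0.67,-0.01,0,1]
    - [0.166,-0.793,-0.01,0,1]
    - [0.166,-0.793,-0.01,0,1]
    - [0.166,-0.793,-0.01,0,1]
    - [0.166,-0.793,0.15,0,1]
    - [0.166,-0.793,0.25,0,1]
    - [0.166,-0.793,0.25,0,1]

```text
t: 14.92
position: [473.0, 33.2, 285.4]
tcp_rot: [3.141, -0.008, -3.014]
force: [-0.3, -0.0, -3.4]
grip_width: 0.352
grasp_force: 60.6
```

```bash
python3 -c "
from b import *
st(); go(474.5,30.8,160)
"
```

```text
14.93 [473.   33.2 285.4] [ 3.141 -0.008 -3.014] [-0.3 -0.  -3.4] 0.35171299917793103 60.632378574155155 j [-0.49  0.14  0.44  1.61 -0.06  1.41  1.65]
sh [-0.0073 -0.0088  0.4179] turn 0.0017
```

step_arm:
  plan:
    - [-0.005,-0.006,0.05,0,1]
    - [-0.005,-0.006,0.15,0,1]
    - [-0.005,-0.006,0.25,0,1]
    - [-0.005,-0.006,0.35,0,1]
    - [-0.005,-0.006,0.4,0,1]
    - [-0.005,-0.006,0.4,0,1]
    - [-0.005,-0.006,0.4,0,1]
    - [-0.005,-0.006,0.4,0,1]

```text
t: 15.92
position: [478.2, 30.0, 169.6]
tcp_rot: [3.141, 0.003, -3.017]
force: [0.3, 0.1, -4.1]
grip_width: 0.353
grasp_force: 60.6
```

```bash
python3 -c "
from b import *
st(); go(474.5,30.8,130)
"
```

```text
15.93 [478.2  30.  169.6] [ 3.141e+00  3.000e-03 -3.017e+00] [ 0.3  0.1 -4.1] 0.3531754726159218 60.640646086176275 j [-0.47  0.22  0.44  1.81 -0.1   1.13  1.7 ]
sh [0.0122 0.0041 0.1321] turn -0.0002
```

step_arm:
  plan:
    - [0.011,0.003,0,0,1]
    - [0.011,0.003,0.04,0,1]
    - [0.011,0.003,0.07,0,1]
    - [0.011,0.003,0.07,0,1]
    - [0.011,0.003,0.07,0,1]

```text
t: 16.55
position: [473.7, 30.4, 147.2]
tcp_rot: [-3.141, -0.0, -3.017]
force: [0.1, 0.1, -3.6]
grip_width: 0.354
grasp_force: 60.6
```

```bash
python3 -c "
from b import *
st(); go(474.5,30.8,130)
"
```

```text
16.55 [473.7  30.4 147.2] [-3.141 -0.    -3.017] [ 0.1  0.1 -3.6] 0.3537754521460783 60.617989607744676 j [-0.46  0.24  0.43  1.85 -0.11  1.08  1.71]
sh [-0.0028  0.0012  0.0573] turn -0.0003
```

step_arm:
  plan:
    - [-0.002,0,0.02,0,1]
    - [-0.002,0,0.04,0,1]
    - [-0.002,0,0.055,0,1]
    - [-0.002,0,0.055,0,1]
    - [-0.002,0,0.055,0,1]

```text
t: 17.18
position: [474.3, 30.4, 130.9]
tcp_rot: [-3.142, 0.0, -3.017]
force: [0.8, 0.4, -3.4]
grip_width: 0.354
grasp_force: 60.6
```

```bash
python3 -c "
from b import *
st(); go(474.5,30.8,120)
"
```

```text
17.18 [474.3  30.4 130.9] [-3.142  0.    -3.017] [ 0.8  0.4 -3.4] 0.35350657121122236 60.630440861714305 j [-0.46  0.26  0.43  1.87 -0.12  1.04  1.72]
sh [-0.0007  0.0011  0.0362] turn -0.0003
```

step_arm:
  plan:
    - [0,0,0.01,0,1]
    - [0,0,0.02,0,1]
    - [0,0,0.03,0,1]
    - [0,0,0.036,0,1]
    - [0,0,0.036,0,1]
    - [0,0,0.036,0,1]
    - [0,0,0.036,0,0.2]
    - [0,0,0.036,0,0]
    - [0,0,0.036,0,-0.15]
    - [0,0,0.036,0,-0.15]

```text
t: 18.42
position: [474.3, 30.4, 119.9]
tcp_rot: [-3.142, 0.0, -3.017]
force: [0.0, 0.4, -0.5]
grip_width: 0.576
grasp_force: 0.0
```

step_arm:
  plan:
    - [0,0,-0.05,0,-0.15]
    - [0,0,-0.1,0,-0.15]
    - [0,0,-0.2,0,-0.15]
    - [0,0,-0.4,0,-0.15]
    - [0,0,-0.6,0,-0.5]
    - [0,0,-0.6,0,-1]
    - [0,0,-0.6,0,-1]

```text
t: 19.3
position: [474.2, 30.4, 300.7]
tcp_rot: [3.141, 0.001, -3.017]
force: [-0.8, 0.4, 0.2]
grip_width: 0.999
grasp_force: 0.0
```

```bash
python3 -c "
from b import *
st(); go(476,-354,300,np.pi/2-.262)
"
```

```text
19.3 [474.2  30.4 300.7] [ 3.141e+00  1.000e-03 -3.017e+00] [-0.8  0.4  0.2] 0.9994676942517016 0.0 j [-0.49  0.13  0.45  1.59 -0.06  1.44  1.65]
sh [ 0.1531 -1.2722  0.0015] turn -0.7539
```

step_arm:
  plan:
    - [0.01,-0.05,0,0.1,-1]
    - [0.03,-0.15,0,0.2,-1]
    - [0.05,-0.28,0,0.3,-1]
    - [0.06,-0.42,0,0.4,-1]
    - [0.07,-0.54,0,0.5,-1]
    - [0.08,-0.66,0,0.6,-1]
    - [0.1,-0.77,0,0.7,-1]
    - [0.11,-0.88,0,0.8,-1]
    - [0.12,-0.97,0,0.9,-1]
    - [0.12,-0.97,0,1,-1]

```text
t: 20.55
position: [472.5, -265.3, 298.3]
tcp_rot: [-3.137, 0.0, 1.684]
force: [0.1, 0.8, 0.9]
grip_width: 0.999
grasp_force: 0.0
```

```bash
cat > bd.py <<'E'
from g import *
def board(c,W,cx=476,cy=-354):
    z=W[...,2]; r=np.hypot(W[...,0]-cx,W[...,1]-cy)
    k=(z>36)&(z<48)&(r<100); n,l,s,ce=cv2.connectedComponentsWithStats(k.astype(np.uint8))
    if n>1:
        i=1+np.argmax(s[1:,4]); print('bar',cv2.minAreaRect(W[l==i][:,:2].astype(np.float32)),np.median(W[l==i],0))
E
python3 -c "
from bd import *
st()
for n in('top','side'):
  c=cam(n);W=cloud(c);save(c,n+'3');board(c,W)
go(475.5,-353.5,300,np.pi/2-.262)
"
```

```text
20.55 [ 472.5 -265.3  298.3] [-3.137  0.     1.684] [0.1 0.8 0.9] 0.9988454792701039 0.0 j [-0.14  0.34  0.85  1.42 -0.25  1.49  0.82]
bar ((494.15533447265625, -367.0372314453125), (51.958335876464844, 13.977303504943848), 75.28807067871094) [ 495.15125661 -364.07967481   41.86470123]
bar ((486.8523864746094, -376.55780029296875), (67.55470275878906, 14.448217391967773), 74.10081481933594) [ 486.6384536  -376.84634779   44.04686703]
sh [-0.3008 -0.0309 -0.0061] turn 0.2451
```

View pics/top3.png

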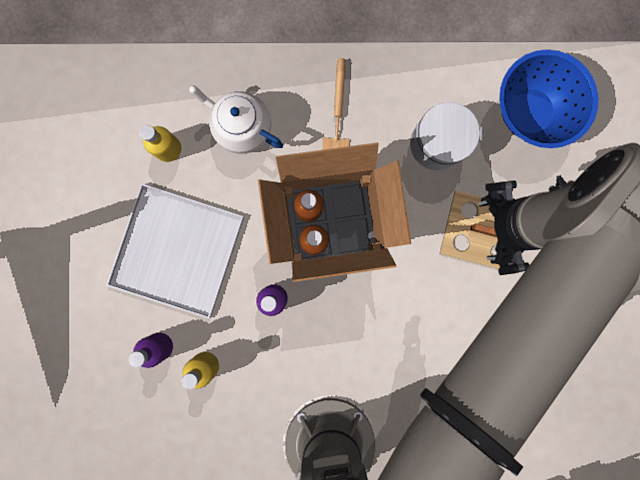

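The board has been knocked: it is now near (480,240), partly hidden by the gripper. Both bottles stand in the left pockets. I'll back off for a clear view.

step_arm:
  plan:
    - [0.1,0,0,0.1,-1]
    - [0.25,-0.15,0,0.2,-1]
    - [0.35,-0.25,0,0.242,-1]
    - [0.4,-0.35,0,0.242,-1]
    - [0.4,-0.35,0,0.242,-1]
    - [0.4,-0.35,0,0.242,-1]

```text
t: 21.4
position: [355.9, -156.4, 299.9]
tcp_rot: [3.141, -0.0, 1.318]
force: [0.9, -0.6, 0.1]
grip_width: 1.001
grasp_force: 0.0
```

```bash
python3 -c "
from bd import *
from m import caps
st()
for n in('top','side'):
  c=cam(n);W=cloud(c);save(c,n+'4');board(c,W,490,-377)
  z=W[...,2]
  for p in((552,42),(474,31)):
    k=(z>143)&(z<155)&(np.hypot(W[...,0]-p[0],W[...,1]-p[1])<30); print(cv2.minEnclosingCircle(W[k][:,:2].astype(np.float32)),np.median(W[k],0))
"
```

```text
21.4 [ 355.9 -156.4  299.9] [ 3.141 -0.     1.318] [ 0.9 -0.6  0.1] 1.0012981040178046 0.0 j [-0.56 -0.13  0.85  1.79  0.1   1.44  0.01]
bar ((492.1445617675781, -375.2729187011719), (70.60297393798828, 14.643482208251953), 74.47883605957031) [ 491.21030717 -375.5848721    42.09875711]
((551.5540771484375, 40.93156814575195), 15.717084884643555) [551.23211888  40.49453201 149.43185832]
((474.33795166015625, 29.966129302978516), 15.87326717376709) [474.79818512  29.38902291 149.4030878 ]
bar ((486.2333984375, -377.7994384765625), (65.70157623291016, 14.702759742736816), 72.73491668701172) [ 487.46634719 -376.41951158   43.78042859]
((548.6234741210938, 42.39271545410156), 19.054443359375) [547.28363292  45.82356966 150.216846  ]
((471.60601806640625, 31.676679611206055), 18.189231872558594) [471.31663449  33.19159899 149.59667798]
```

```bash
python3 -c "
from bd import *
go(491.8,-375.4,120,1.30)"
```

```text
sh [-0.5896  0.6216  0.6001] turn 0.0099
```

step_arm:
  plan:
    - [-0.12,0.12,0.0,0.01,-1]
    - [-0.24,0.25,0.05,0.01,-1]
    - [-0.36,0.38,0.15,0.01,-1]
    - [-0.48,0.5,0.3,0.01,-1]
    - [-0.58,0.61,0.45,0.01,-1]
    - [-0.5896,0.6216,0.6,0.01,-1]
    - [-0.5896,0.6216,0.6,0.01,-1]
    - [-0.5896,0.6216,0.6,0.01,-1]
    - [-0.5896,0.6216,0.6,0.01,-1]

```text
t: 22.62
position: [492.4, -375.8, 122.7]
tcp_rot: [3.137, 0.002, 1.3]
force: [0.3, -0.9, 0.3]
grip_width: 1.001
grasp_force: 0.0
```

```bash
python3 -c "
from bd import *
st();go(491.8,-375.4,15,1.30)"
```

```text
22.62 [ 492.4 -375.8  122.7] [3.137e+00 2.000e-03 1.300e+00] [ 0.3 -0.9  0.3] 1.001244565764939 0.0 j [ 0.05  0.68  0.93  1.5  -0.56  1.25  0.78]
sh [ 0.0014 -0.0039  0.3588] turn 0.0003
```

step_arm:
  plan:
    - [0,-0.003,0.15,0,-1]
    - [0,-0.003,0.28,0,-1]
    - [0,-0.003,0.34,0,-1]
    - [0,-0.003,0.358,0,-0.3]
    - [0,-0.003,0.358,0,0.1]
    - [0,-0.003,0.358,0,0.4]
    - [0,-0.003,0.358,0,1]
    - [0,-0.003,0.358,0,1]
    - [0,-0.003,0.358,0,1]
    - [0,-0.003,0.358,0,1]

```text
t: 23.88
position: [490.9, -375.6, 13.9]
tcp_rot: [3.14, 0.001, 1.299]
force: [-0.1, -0.0, 5.7]
grip_width: 0.151
grasp_force: 60.8
```

```bash
python3 -c "
from bd import *
st()"
```

```text
23.88 [ 490.9 -375.6   13.9] [3.140e+00 1.000e-03 1.299e+00] [-0.1 -0.   5.7] 0.1514177014288036 60.793601274490356 j [ 0.09  0.79  0.85  1.6  -0.66  1.06  0.85]
```

step_arm:
  plan:
    - [0,0,-0.08,0,1]
    - [0,0,-0.22,0,1]
    - [0,0,-0.38,0,1]
    - [0,0,-0.54,0,1]
    - [0,0,-0.7,0,1]
    - [0,0,-0.86,0,1]
    - [0,0,-0.88,0,1]
    - [0,0,-0.88,0,1]
    - [0,0,-0.88,0,1]

```text
t: 25.0
position: [490.0, -373.6, 274.2]
tcp_rot: [-3.138, -0.002, 1.299]
force: [-0.0, -0.1, -1.9]
grip_width: 0.153
grasp_force: 59.8
```

```bash
python3 -c "
from bd import *
st();go(519,-10.4,278,np.pi/2+.125)
for n in('top','side'):
  c=cam(n);W=cloud(c);save(c,n+'5')
  z=W[...,2];k=(z>255)&(z<278)&(np.hypot(W[...,0]-491,W[...,1]+375)<125); P=W[k]; print(n,k.sum(),cv2.minAreaRect(P[:,:2].astype(np.float32)),np.median(P,0))
"
```

```text
25.0 [ 490.  -373.6  274.2] [-3.138e+00 -2.000e-03  1.299e+00] [-0.  -0.1 -1.9] 0.15310326624262077 59.81078088283539 j [ 0.05  0.58  0.99  1.25 -0.47  1.56  0.7 ]
sh [ 1.1924 -0.2313 -0.0092] turn -0.2523
top 4201 ((492.7014465332031, -373.298583984375), (178.0127410888672, 156.81918334960938), 74.49016571044922) [ 497.958152   -341.20115619  266.66652546]
side 1516 ((488.08984375, -373.861328125), (195.63790893554688, 157.47189331054688), 74.80990600585938) [ 492.97279211 -353.28372358  268.17312087]
```

View pics/side5.png

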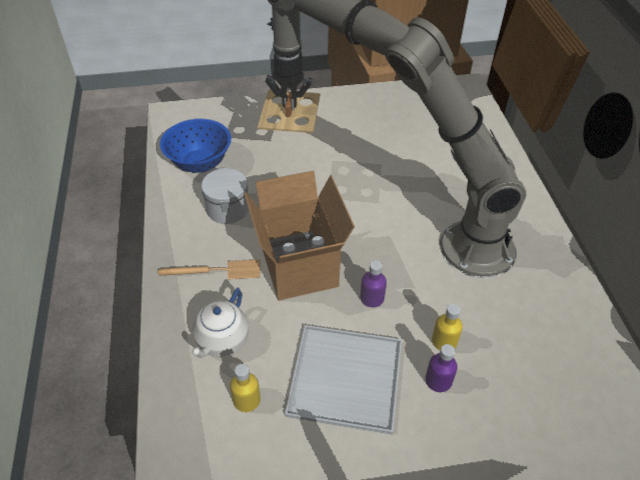

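The side view shows the board hanging level in the gripper at (290,110), with both caps visible in the carton at (289,247) and (317,242).

step_arm:
  plan:
    - [0.14,-0.03,-0.01,-0.05,1]
    - [0.3,-0.06,-0.01,-0.1,1]
    - [0.46,-0.09,-0.01,-0.15,1]
    - [0.62,-0.12,-0.01,-0.2,1]
    - [0.77,-0.15,-0.01,-0.25,1]
    - [0.9,-0.17,-0.01,-0.252,1]
    - [0.99,-0.19,-0.01,-0.252,1]
    - [0.99,-0.19,-0.01,-0.252,1]
    - [0.99,-0.19,-0.01,-0.252,1]

```text
t: 26.22
position: [514.5, -74.6, 279.2]
tcp_rot: [-3.14, 0.001, 1.694]
force: [-0.4, -1.1, -2.2]
grip_width: 0.151
grasp_force: 59.6
```

```bash
python3 -c "
from bd import *
st();go(519,-10.3,276,np.pi/2+.125)
"
```

```text
26.23 [514.5 -74.6 279.2] [-3.140e+00  1.000e-03  1.694e+00] [-0.4 -1.1 -2.2] 0.15078149659899184 59.63838458061218 j [-0.62  0.31  0.96  1.53 -0.25  1.44  0.48]
sh [0.2108 0.0412 0.0103] turn -0.0012
```

step_arm:
  plan:
    - [0.08,0.015,0,0,1]
    - [0.17,0.033,0,0,1]
    - [0.21,0.04,0,0,1]
    - [0.21,0.04,0,0,1]
    - [0.21,0.04,0,0,1]
    - [0.21,0.04,0,0,1]

```text
t: 26.98
position: [519.0, -11.0, 279.8]
tcp_rot: [3.141, 0.001, 1.693]
force: [-0.4, 0.1, -1.1]
grip_width: 0.152
grasp_force: 59.7
```

```bash
python3 -c "
from bd import *
st();go(519,-10.3,180,np.pi/2+.125)
"
```

```text
26.98 [519.  -11.  279.8] [3.141e+00 1.000e-03 1.693e+00] [-0.4  0.1 -1.1] 0.15223175322959195 59.65473532676697 j [-0.73  0.3   0.94  1.53 -0.25  1.43  0.35]
sh [2.600e-03 2.000e-04 3.325e-01] turn -0.002
```

step_arm:
  plan:
    - [0.001,0,0.08,-0.002,1]
    - [0.001,0,0.18,-0.002,1]
    - [0.001,0,0.26,-0.002,1]
    - [0.001,0,0.31,-0.002,1]
    - [0.001,0,0.31,-0.002,1]
    - [0.001,0,0.31,-0.002,1]

```text
t: 27.72
position: [519.9, -9.4, 187.6]
tcp_rot: [3.14, 0.0, 1.698]
force: [-0.5, 0.4, -1.2]
grip_width: 0.15
grasp_force: 59.5
```

```bash
python3 -c "
from bd import *
st();go(519,-10.3,150,np.pi/2+.125)
c=cam('side');save(c,'s6'); cv2.imwrite('pics/s6c.png',cv2.resize(c['img'][150:320,210:390,::-1],None,fx=3.5,fy=3.5))
"
```

```text
27.73 [519.9  -9.4 187.6] [3.14  0.    1.698] [-0.5  0.4 -1.2] 0.14979595297521917 59.54559803009033 j [-0.7   0.37  0.91  1.69 -0.31  1.23  0.4 ]
sh [-0.0024 -0.0037  0.1253] turn 0.0015
```

View pics/s6c.png

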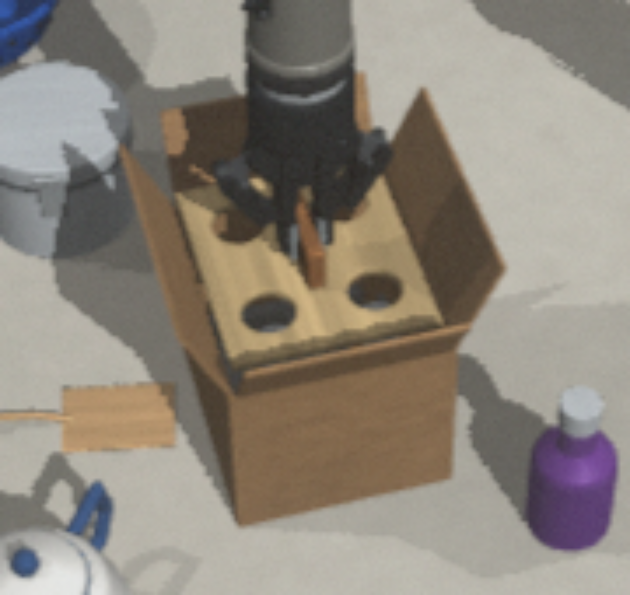

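The board is level above the rim, and the caps show below its two left holes at crop (270,315) and (375,292).

step_arm:
  plan:
    - [-0.0024,-0.003,0,0.001,1]
    - [-0.0024,-0.003,0.03,0.001,1]
    - [-0.0024,-0.003,0.06,0.001,1]
    - [-0.0024,-0.003,0.08,0.001,1]
    - [-0.0024,-0.003,0.08,0.001,1]
    - [-0.0024,-0.003,0.08,0.001,1]

```text
t: 28.52
position: [518.5, -10.0, 162.7]
tcp_rot: [3.141, 0.0, 1.697]
force: [0.1, 0.3, -2.1]
grip_width: 0.15
grasp_force: 59.6
```

```bash
python3 -c "
from bd import *
st();go(519,-10.3,114.9,np.pi/2+.125)
"
```

```text
28.52 [518.5 -10.  162.7] [3.141 0.    1.697] [ 0.1  0.3 -2.1] 0.1502831046142818 59.550933837890625 j [-0.69  0.39  0.9   1.73 -0.33  1.18  0.42]
sh [-0.0012  0.0015  0.1594] turn 0.0007
```

step_arm:
  plan:
    - [-0.001,0.001,0.01,0,1]
    - [-0.001,0.001,0.03,0,1]
    - [-0.001,0.001,0.05,0,1]
    - [-0.001,0.001,0.06,0,1]
    - [-0.001,0.001,0.06,0,1]

```text
t: 29.15
position: [518.4, -10.1, 144.2]
tcp_rot: [-3.141, 0.0, 1.697]
force: [0.3, 0.3, -2.2]
grip_width: 0.152
grasp_force: 59.6
```

```bash
python3 -c "
from bd import *
st();go(519,-10.3,114.9,np.pi/2+.125)
"
```

```text
29.15 [518.4 -10.1 144.2] [-3.141  0.     1.697] [ 0.3  0.3 -2.2] 0.15243587479757595 59.55175995826721 j [-0.68  0.41  0.88  1.75 -0.35  1.14  0.44]
sh [-0.0008  0.0021  0.0978] turn 0.0007
```

Clear of the caps; continue to the posts.

step_arm:
  plan:
    - [0,0.001,0.02,0,1]
    - [0,0.001,0.04,0,1]
    - [0,0.001,0.06,0,1]
    - [0,0.001,0.08,0,1]
    - [0,0.001,0.09,0,1]
    - [0,0.001,0.097,0,1]
    - [0,0.001,0.097,0,1]

```text
t: 30.02
position: [518.9, -10.1, 115.4]
tcp_rot: [-3.142, 0.0, 1.697]
force: [-0.3, -0.8, -1.5]
grip_width: 0.151
grasp_force: 59.7
```

```bash
python3 -c "
from bd import *
st();go(519,-10.3,114.9,np.pi/2+.125)
"
```

```text
30.02 [518.9 -10.1 115.4] [-3.142  0.     1.697] [-0.3 -0.8 -1.5] 0.15128364977764264 59.671289920806885 j [-0.66  0.45  0.86  1.79 -0.38  1.08  0.46]
sh [-0.0006  0.0002  0.0018] turn 0.0007
```

step_arm:
  plan:
    - [0,0,0.003,0,1]
    - [0,0,0.004,0,1]
    - [0,0,0.004,0,0.5]
    - [0,0,0.004,0,0.2]
    - [0,0,0.004,0,0.2]
    - [0,0,0.004,0,0.2]

```text
t: 30.78
position: [519.0, -10.1, 114.3]
tcp_rot: [3.141, 0.0, 1.697]
force: [-0.6, -0.3, 0.1]
grip_width: 0.403
grasp_force: 0.0
```

step_arm:
  plan:
    - [0,0,-0.05,0,0.2]
    - [0,0,-0.15,0,0.2]
    - [0,0,-0.3,0,0.2]
    - [0,0,-0.45,0,0.2]
    - [0,0,-0.6,0,0.2]
    - [0,0,-0.75,0,1]
    - [0,0,-0.75,0,1]
    - [0,0,-0.75,0,1]

```text
t: 31.78
position: [518.7, -10.2, 339.4]
tcp_rot: [3.141, -0.0, 1.697]
force: [0.2, -0.7, -0.2]
grip_width: 0.001
grasp_force: 0.0
```

```bash
python3 -c "
from bd import *
from c import flaps
st()
c=cam('side');W=cloud(c); z=W[...,2]; e=np.array([np.cos(.125),np.sin(.125)]); d=W[...,:2]-np.array([516,-7.5]); lx=d@e; ly=d@np.array([-e[1],e[0]])
k=(z>95)&(z<120)&(abs(lx)<75)&(abs(ly)<90); P=W[k]; A=np.c_[P[:,:2]-P[:,:2].mean(0),np.ones(len(P))]; print(k.sum(),np.linalg.lstsq(A,P[:,2],rcond=None)[0])
k=(z>136)&(z<148)&(abs(lx)<40)&(abs(ly)<60); print('bar',np.median(W[k],0),cv2.minAreaRect(W[k][:,:2].astype(np.float32)))
"
```

```text
31.77 [518.7 -10.2 339.4] [ 3.141 -0.     1.697] [ 0.2 -0.7 -0.2] 0.0005332525837093997 0.0 j [-0.73  0.29  0.95  1.4  -0.23  1.57  0.33]
1220 [-9.05032578e-04  2.64170140e-03  1.08847003e+02]
bar [518.62289502   5.60150467 143.83781831] ((514.7653198242188, 1.5816612243652344), (77.90846252441406, 101.24832916259766), 6.866654396057129)
```

Board flush. Now the left flap: go outside it with the fingers shut.

step_arm:
  plan:
    - [0.15,0,0,0,1]
    - [0.33,0,0,0,1]
    - [0.5,0,0,0,1]
    - [0.56,0,0.1,0,1]
    - [0.56,0,0.25,0,1]
    - [0.56,0,0.4,0,1]
    - [0.56,0,0.46,0,1]
    - [0.56,0,0.46,0,1]
    - [0.56,0,0.46,0,1]

```text
t: 32.95
position: [498.1, 156.5, 201.7]
tcp_rot: [3.141, 0.0, 1.697]
force: [0.5, -0.2, -0.1]
grip_width: 0.001
grasp_force: 0.0
```

```bash
cat >> g.py <<'E'
C=np.array([519.,-10.3])
def L():
    s=state(); d=s['position'][:2]-C; e=np.array([np.cos(YAW),np.sin(YAW)]); print('local',round(d@e,1),round(d@np.array([-e[1],e[0]]),1),s['position'][2].round(1),'yaw',s['tcp_rot'][2].round(3),'F',s['force'].round(1),'t',s['t'])
E
python3 -c "
from g import *
L()
from c import flaps
c=cam('top');W=cloud(c)
print({k:(v[2].round(3),v[3]) for k,v in flaps(W).items()})
z=W[...,2]; e=np.array([np.cos(.125),np.sin(.125)]); d=W[...,:2]-C; lx=d@e; ly=d@np.array([-e[1],e[0]])
k=(abs(lx)<60)&(ly<-85)&(ly>-150)&(z>160)&(z<245); print('right',np.percentile(ly[k],1),np.percentile(z[k],99))
"
```

```text
local 0.0 168.1 201.7 yaw 1.697 F [ 0.5 -0.2 -0.1] t 32.95
{'left': (np.float64(2.1), 1400), 'right': (np.float64(2.031), 1276), 'near': (np.float64(2.009), 1231), 'far': (np.float64(1.996), 1590)}
right -132.67182128803756 230.4002810081745
```

step_arm:
  plan:
    - [-0.04,0,0,0,1]
    - [-0.08,0,-0.005,0,1]
    - [-0.12,0,-0.015,0,1]
    - [-0.16,0,-0.022,0,1]
    - [-0.197,0,-0.028,0,1]
    - [-0.23,0,-0.025,0,1]
    - [-0.26,0,-0.018,0,1]
    - [-0.29,0,-0.006,0,1]
    - [-0.29,0,-0.006,0,1]

```text
t: 34.12
position: [508.5, 69.0, 202.6]
tcp_rot: [-3.141, 0.001, 1.695]
force: [0.8, 0.3, 0.3]
grip_width: -0.001
grasp_force: 0.0
```

```bash
python3 -c "
from g import *
L()
c=cam('top');W=cloud(c);save(c,'t7')
c=cam('side');W=cloud(c);save(c,'s7'); cv2.imwrite('pics/s7c.png',cv2.resize(c['img'][130:320,200:390,::-1],None,fx=3,fy=3))
"
```

```text
local -0.6 80.0 202.6 yaw 1.695 F [0.8 0.3 0.3] t 34.125
```

View pics/s7c.png

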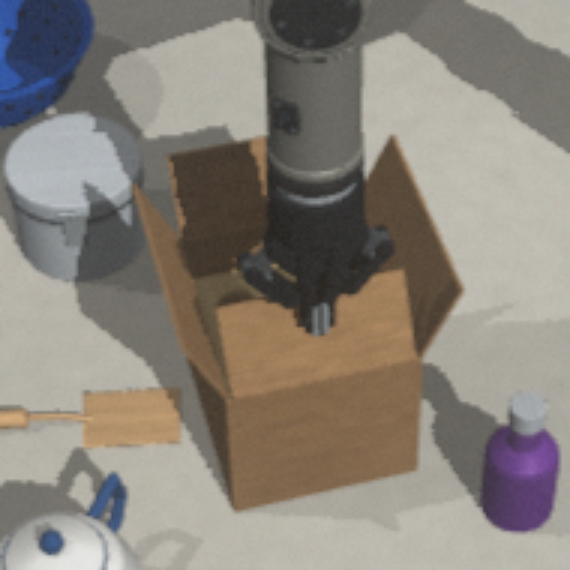

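The finger is behind the left flap (crop (320,320)), which has folded past upright; continue the arc.

step_arm:
  plan:
    - [-0.018,0,0.012,0,1]
    - [-0.035,0,0.025,0,1]
    - [-0.052,0,0.042,0,1]
    - [-0.067,0,0.062,0,1]
    - [-0.077,0,0.084,0,1]
    - [-0.085,0,0.105,0,1]
    - [-0.09,0,0.13,0,1]
    - [-0.093,0,0.15,0,1]
    - [-0.093,0,0.158,0,1]
    - [-0.093,0,0.158,0,1]

```text
t: 35.48
position: [512.2, 42.4, 157.0]
tcp_rot: [-3.141, -0.001, 1.697]
force: [-3.0, -0.5, 10.0]
grip_width: 0.003
grasp_force: 4.9
```

```bash
cat >> g.py <<'E'
def ang():
    for n in('top','side'):
        c=cam(n);W=cloud(c); Cc=C if n=='top' else C+np.array([-3,3]); z=W[...,2]-(155 if n=='top' else 156.)
        e=np.array([np.cos(YAW),np.sin(YAW)]); d=W[...,:2]-Cc; lx=d@e; ly=d@np.array([-e[1],e[0]])
        for nm,a,o,s in(('left',ly,lx,1),('right',ly,lx,-1),('near',lx,ly,-1),('far',lx,ly,1)):
            h0=96 if nm in('left','right') else 84; q=s*a-h0
            k=(abs(o)<75)&(abs(q)<80)&(q<-20)&(z>-3)&(z<20)
            if k.sum()>30: p=np.polyfit(q[k],z[k],1); print(n,nm,k.sum(),'z med',np.median(z[k]).round(1),'slope',p[0].round(3))
E
python3 -c "
from g import *
L();ang()"
```

```text
local -0.1 53.1 157.0 yaw 1.697 F [-3.  -0.5 10. ] t 35.475
side left 883 z med 2.7 slope 0.026
side near 332 z med 2.9 slope -0.037
side far 383 z med 2.6 slope -0.029
```

step_arm:
  plan:
    - [0,0,-0.15,0,1]
    - [0,0,-0.32,0,1]
    - [-0.08,0,-0.45,0,1]
    - [-0.25,0,-0.45,0,1]
    - [-0.43,0,-0.45,0,1]
    - [-0.6,0,-0.45,0,1]
    - [-0.74,0,-0.45,0,1]
    - [-0.74,0,-0.3,0,1]
    - [-0.74,0,-0.15,0,1]
    - [-0.74,0,-0.15,0,1]

```text
t: 36.83
position: [537.7, -175.6, 196.9]
tcp_rot: [-3.134, -0.004, 1.697]
force: [0.7, -0.7, -0.4]
grip_width: 0.0
grasp_force: 0.0
```

```bash
python3 -c "
from g import *
L();st();ang()"
```

```text
local -2.1 -166.4 196.9 yaw 1.697 F [ 0.7 -0.7 -0.4] t 36.825
36.83 [ 537.7 -175.6  196.9] [-3.134 -0.004  1.697] [ 0.7 -0.7 -0.4] 0.00044139766624863417 0.0 j [-0.34  0.49  0.92  1.54 -0.39  1.32  0.75]
top left 2163 z med 2.3 slope -0.001
top near 873 z med 2.3 slope -0.0
top far 863 z med 2.2 slope 0.004
side left 995 z med 2.8 slope 0.005
side near 406 z med 2.9 slope 0.003
side far 416 z med 2.6 slope -0.003
```

step_arm:
  plan:
    - [0.04,0,-0.01,0,1]
    - [0.08,0,-0.02,0,1]
    - [0.12,0,-0.03,0,1]
    - [0.16,0,-0.04,0,1]
    - [0.191,0,-0.043,0,1]
    - [0.225,0,-0.041,0,1]
    - [0.255,0,-0.034,0,1]
    - [0.285,0,-0.022,0,1]
    - [0.285,0,-0.022,0,1]

```text
t: 38.05
position: [529.0, -91.3, 206.5]
tcp_rot: [-3.14, -0.001, 1.699]
force: [-0.0, -1.1, 0.5]
grip_width: 0.006
grasp_force: 0.0
```

```bash
python3 -c "
from g import *
L()"
```

```text
local -0.2 -81.7 206.5 yaw 1.699 F [-0.  -1.1  0.5] t 38.05
```

step_arm:
  plan:
    - [0.02,0,0.02,0,1]
    - [0.038,0,0.037,0,1]
    - [0.055,0,0.054,0,1]
    - [0.07,0,0.074,0,1]
    - [0.08,0,0.096,0,1]
    - [0.088,0,0.117,0,1]
    - [0.093,0,0.142,0,1]
    - [0.096,0,0.163,0,1]
    - [0.096,0,0.171,0,1]
    - [0.096,0,0.171,0,1]

```text
t: 39.3
position: [525.8, -64.1, 157.1]
tcp_rot: [3.141, -0.001, 1.697]
force: [-3.3, 1.8, 7.7]
grip_width: -0.001
grasp_force: 4.0
```

```bash
python3 -c "
from g import *
L();ang()"
```

```text
local 0.0 -54.2 157.1 yaw 1.697 F [-3.3  1.8  7.7] t 39.3
top left 2126 z med 2.3 slope -0.001
top right 335 z med 2.2 slope 0.005
top near 861 z med 2.3 slope -0.0
top far 1120 z med 2.3 slope 0.001
side left 1003 z med 2.7 slope 0.0
side right 878 z med 2.8 slope 0.012
side near 760 z med 2.9 slope -0.011
side far 793 z med 2.7 slope -0.021
```

step_arm:
  plan:
    - [0,0,-0.15,0,1]
    - [0,0,-0.32,0,1]
    - [0.05,0.0,-0.5,0,1]
    - [0.1,0.1,-0.6,0,1]
    - [0.15,0.25,-0.6,0,1]
    - [0.18,0.4,-0.6,0,1]
    - [0.18,0.53,-0.6,0,1]
    - [0.18,0.53,-0.6,0,1]
    - [0.18,0.53,-0.6,0,1]

```text
t: 40.52
position: [676.2, 8.2, 335.7]
tcp_rot: [-3.14, 0.001, 1.695]
force: [-0.7, -0.1, 1.0]
grip_width: 0.0
grasp_force: 0.0
```

```bash
python3 -c "
from g import *
L();st();ang()"
```

```text
local 158.3 -1.2 335.7 yaw 1.695 F [-0.7 -0.1  1. ] t 40.525
40.52 [676.2   8.2 335.7] [-3.140e+00  1.000e-03  1.695e+00] [-0.7 -0.1  1. ] 0.00013114799319907664 0.0 j [-0.41  0.68  0.88  0.87 -0.51  1.77  0.36]
top left 49 z med 2.5 slope -0.012
top right 2089 z med 2.3 slope 0.004
top near 888 z med 2.2 slope -0.002
top far 828 z med 2.3 slope -0.001
side left 1000 z med 2.7 slope -0.005
side right 898 z med 2.8 slope 0.001
side near 768 z med 2.7 slope -0.007
side far 786 z med 2.6 slope -0.002
```

step_arm:
  plan:
    - [0,0,0.12,0,1]
    - [0,0,0.3,0,1]
    - [0,0,0.42,0,1]
    - [0,0,0.436,0,1]
    - [0,0,0.436,0,1]

```text
t: 41.25
position: [677.0, 9.2, 207.2]
tcp_rot: [3.139, 0.0, 1.697]
force: [-0.5, 1.0, 0.4]
grip_width: 0.002
grasp_force: 0.0
```

```bash
python3 -c "
from g import *
L()"
```

```text
local 159.2 -0.4 207.2 yaw 1.697 F [-0.5  1.   0.4] t 41.25
```

step_arm:
  plan:
    - [0,-0.04,-0.004,0,1]
    - [0,-0.08,-0.01,0,1]
    - [0,-0.12,-0.016,0,1]
    - [0,-0.16,-0.022,0,1]
    - [0,-0.191,-0.023,0,1]
    - [0,-0.225,-0.02,0,1]
    - [0,-0.254,-0.013,0,1]
    - [0,-0.284,-0.001,0,1]
    - [0,-0.284,-0.001,0,1]

```text
t: 42.38
position: [591.0, -1.4, 204.9]
tcp_rot: [-3.14, -0.001, 1.697]
force: [0.1, -0.6, 0.1]
grip_width: 0.004
grasp_force: 0.0
```

```bash
python3 -c "
from g import *
L()
c=cam('side'); cv2.imwrite('pics/s8c.png',cv2.resize(c['img'][130:320,200:390,::-1],None,fx=3,fy=3))"
```

```text
local 72.6 -0.1 204.9 yaw 1.697 F [ 0.1 -0.6  0.1] t 42.375
```

View pics/s8c.png

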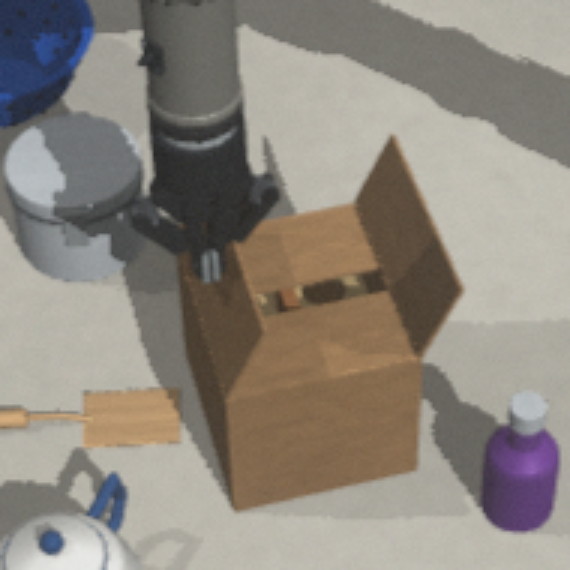

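The far flap is folding inwards with the finger behind it at crop (210,265), and both short flaps lie flat.

step_arm:
  plan:
    - [0,-0.018,0.01,0,1]
    - [0,-0.034,0.022,0,1]
    - [0,-0.05,0.038,0,1]
    - [0,-0.064,0.057,0,1]
    - [0,-0.075,0.079,0,1]
    - [0,-0.084,0.1,0,1]
    - [0,-0.089,0.125,0,1]
    - [0,-0.092,0.145,0,1]
    - [0,-0.092,0.153,0,1]
    - [0,-0.092,0.153,0,1]

```text
t: 43.68
position: [564.7, -5.0, 161.1]
tcp_rot: [-3.142, -0.001, 1.697]
force: [-3.9, 0.2, 9.7]
grip_width: 0.0
grasp_force: 4.9
```

```bash
python3 -c "
from g import *
L();ang()"
```

```text
local 46.0 -0.4 161.1 yaw 1.697 F [-3.9  0.2  9.7] t 43.675
top right 880 z med 2.5 slope 0.033
top near 575 z med 2.3 slope -0.002
top far 89 z med 6.1 slope 0.012
side left 1009 z med 4.5 slope 0.009
side right 503 z med 3.4 slope -0.018
side near 738 z med 2.7 slope 0.006
side far 655 z med 6.5 slope 0.014
```

step_arm:
  plan:
    - [0,0,-0.15,0,1]
    - [0,0,-0.32,0,1]
    - [0,-0.08,-0.48,0,1]
    - [0,-0.25,-0.52,0,1]
    - [0,-0.42,-0.52,0,1]
    - [0,-0.57,-0.52,0,1]
    - [0,-0.66,-0.52,0,1]
    - [0,-0.66,-0.52,0,1]
    - [0,-0.66,-0.52,0,1]

```text
t: 44.9
position: [369.1, -29.6, 315.7]
tcp_rot: [3.14, -0.0, 1.697]
force: [-0.5, 0.7, -0.3]
grip_width: 0.001
grasp_force: 0.0
```

```bash
python3 -c "
from g import *
L();st()"
```

```text
local -151.1 -0.5 315.7 yaw 1.697 F [-0.5  0.7 -0.3] t 44.9
44.9 [369.1 -29.6 315.7] [ 3.14  -0.     1.697] [-0.5  0.7 -0.3] 0.0010722692273969151 0.0 j [-1.07 -0.24  0.91  1.79  0.19  1.5  -0.07]
```

step_arm:
  plan:
    - [0,0,0.1,0,1]
    - [0,0,0.25,0,1]
    - [0,0,0.34,0,1]
    - [0,0,0.36,0,1]
    - [0,0,0.36,0,1]

```text
t: 45.52
position: [369.3, -30.1, 208.0]
tcp_rot: [3.141, 0.002, 1.696]
force: [-0.1, -0.5, 0.8]
grip_width: 0.002
grasp_force: 0.0
```

```bash
python3 -c "
from g import *
L();st()"
```

```text
local -151.0 -1.0 208.0 yaw 1.696 F [-0.1 -0.5  0.8] t 45.525
45.52 [369.3 -30.1 208. ] [3.141e+00 2.000e-03 1.696e+00] [-0.1 -0.5  0.8] 0.001989745183738458 0.0 j [-1.09 -0.16  1.03  2.01  0.15  1.22  0.01]
```

step_arm:
  plan:
    - [0,0.035,-0.004,0,1]
    - [0,0.07,-0.01,0,1]
    - [0,0.105,-0.016,0,1]
    - [0,0.14,-0.02,0,1]
    - [0,0.165,-0.02,0,1]
    - [0,0.2,-0.016,0,1]
    - [0,0.227,-0.01,0,1]
    - [0,0.257,0.001,0,1]
    - [0,0.257,0.001,0,1]

```text
t: 46.65
position: [445.8, -20.1, 207.6]
tcp_rot: [3.141, 0.001, 1.697]
force: [-0.0, -0.6, -0.3]
grip_width: 0.003
grasp_force: 0.0
```

```bash
python3 -c "
from g import *
L()"
```

```text
local -73.9 -0.6 207.6 yaw 1.697 F [-0.  -0.6 -0.3] t 46.65
```

step_arm:
  plan:
    - [0,0.02,0.015,0,1]
    - [0,0.038,0.03,0,1]
    - [0,0.054,0.047,0,1]
    - [0,0.068,0.066,0,1]
    - [0,0.079,0.088,0,1]
    - [0,0.088,0.109,0,1]
    - [0,0.093,0.134,0,1]
    - [0,0.096,0.154,0,1]
    - [0,0.096,0.163,0,1]
    - [0,0.096,0.163,0,1]

```text
t: 47.9
position: [473.4, -16.5, 160.8]
tcp_rot: [-3.141, -0.003, 1.697]
force: [-6.6, 2.2, 20.6]
grip_width: -0.004
grasp_force: 10.2
```

step_arm:
  plan:
    - [0,0,-0.1,0,1]
    - [0,0,-0.25,0,1]
    - [0,0,-0.4,0,1]
    - [0.2,0,-0.5,0,1]
    - [0.4,-0.15,-0.5,0,1]
    - [0.6,-0.2,-0.5,0,1]
    - [0.75,-0.2,-0.5,0,1]
    - [0.75,-0.2,-0.5,0,1]

```text
t: 48.9
position: [382.7, 205.0, 307.5]
tcp_rot: [-3.14, -0.0, 1.709]
force: [-0.2, -0.6, 0.8]
grip_width: 0.003
grasp_force: 0.0
```

```bash
python3 -c "
from g import *
L()
for n in('top','side'):
  c=cam(n);W=cloud(c);save(c,n+'9'); z=W[...,2]; Cc=C if n=='top' else C+np.array([-3,3])
  e=np.array([np.cos(YAW),np.sin(YAW)]); d=W[...,:2]-Cc; lx=d@e; ly=d@np.array([-e[1],e[0]])
  for nm,a,b in(('near',-75,-10),('far',10,75)):
    k=(lx>a)&(lx<b)&(abs(ly)<85)&(z>100); p=np.polyfit(lx[k],z[k],1); print(n,nm,k.sum(),np.percentile(z[k],[5,50,95]).round(1),p.round(3))
"
```

```text
local -108.4 230.6 307.5 yaw 1.709 F [-0.2 -0.6  0.8] t 48.9
top near 2673 [158.6 161.3 164.1] [2.00000e-03 1.61381e+02]
top far 2643 [158.7 161.3 164. ] [2.00000e-03 1.61256e+02]
side near 1168 [158.2 162.6 167.7] [-7.00000e-03  1.62297e+02]
side far 1216 [158.1 162.5 167.2] [-3.00000e-03  1.62696e+02]
```

View pics/top9.png

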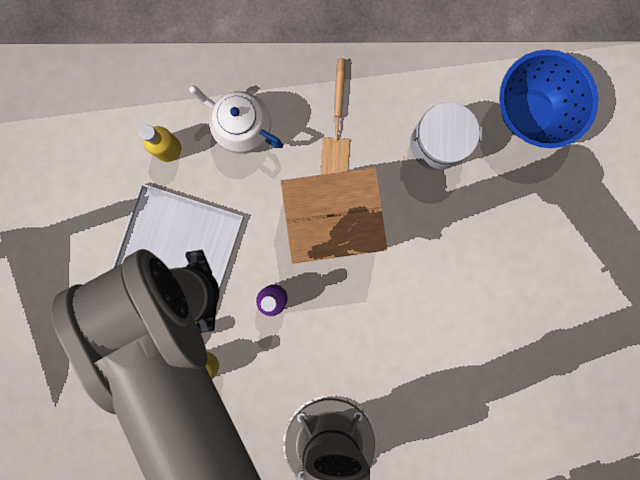

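The carton at (335,215) is shut flat, the teapot, tin and spatula have not moved, and the arm is clear. Handing in.

```bash
python3 -c "
from station import *
print(close_job())"
```

```text
the job is handed in; nothing more can be done
None
```

I packed both bottles on the tray into the carton, seated the neck board on the posts and closed all four flaps flat. I handed the job in at about 49 s; the hand-in call gave no verdict.

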